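# Start a twist cap cleanly on a parts canister

### The job

The twist cap only rests on top of the canister's thread. Without lifting it off, turn it gently backwards (counterclockwise seen from above) until it clicks and drops off the thread start, then turn it forwards (clockwise) down the thread until it is fully home. Never force or press it hard - stop as soon as it resists - then let go, and leave the other things on the table where they are.

Things in the scene. Friction and masses are not known exactly. Their poses are not given: they have to be found in the camera images.
- cap_center (a point): Centre (half-way up, on the axis) of the loose yellow hexagonal twist cap: 58 mm across flats, 67 over corners, 36 tall, about 60 g. z up = axis of turning. The six flats, 33 mm wide, face +x and every 60 degrees from it; grip two opposite ones from above (30 N is enough). Height above the table: 136 mm resting on the thread, 128 after the click, 124 fully home.
- cap_top (a point): Centre of the cap's top; a black bar on it runs from near the centre along +x. Held in the fingers the cap cannot fall: turn it back with a light press of 3 to 5 N; when the press vanishes, lower it slowly (10 mm/s, light contact stop). Pushing on the neck with over 34 N, all contacts added up (about 0.7 N m of turning under a light press, or a hard bump), is forcing.
- cap_rim (a point): Centre of the cap's lower rim. Inside, three lugs 120 degrees apart rest on the level top of the thread. Forwards (clockwise) they only meet a stop there. Backwards, after 15 to 80 degrees (not to be seen beforehand), they pass the thread start and the cap can drop straight down 8 mm; about 14 degrees farther back is a hard stop.
- neck_top (a point): Centre of the top of the canister's neck, hidden in the cap. After the drop the cap turns forwards about 80 degrees, going down 4 mm more, so the hand must follow it down. Then a springy stop: resistance, under 0.1 N m before, rises 0.05 N m per degree for 7 degrees, then is hard. Stop after a rise of about 0.12 N m. The cap may spring back a few degrees.
- stand: Grey square baseplate, 130 x 130 x 8 mm, fixed to the table. Origin at the centre of its underside, at table height; z up. The canister stands in its round socket, on the same vertical axis.
- canister: Clear round canister, 80 mm in diameter, holding a few wheels, fixed in the baseplate's socket, origin at the centre of its underside, 8 mm above the table. Shoulder 89 mm above this origin, then the white threaded neck (50 mm over the thread), so 20 mm or more are free below the cap's rim at the start. The thread starts are hidden: find them by feel.
- dish: Glass dish of black wheels, 104 mm in diameter, 34 mm high, loose on the table: leave alone. Origin at the centre of its underside.
- drawer_box: Blue plastic box with a small drawer (white pull on its +x side), 100 x 90 x 60 mm, loose on the table: leave alone. Origin at the centre of its underside.
- wedge: Orange plastic brick-separating wedge, 115 mm long along y, 30 mm wide, 13 mm high, loose on the table: leave alone. Origin on its underside, near the middle.
Not all that is in view belongs to the job. What is shaped like the stand but orange or yellow is not meant. There is more than one size of the part that bears cap_center; the job needs the larger.

How it is judged:
By the outcome, as a careful person would: the job done as asked, in the order asked, and still so for the second after the job is handed in, with the robot touching nothing.
It also fails if it takes over 72 s, if anything falls off the work surface, if the arm or the gripper's body presses on something with over 40 N, if the wrist force passes 120 N, or if a joint passes its speed limit or range.

### The arm

A 6-joint arm with a two-finger parallel gripper is mounted at the origin on the work surface. World frame = base frame: x ahead of the robot, y to its left, z up, the work surface at z = 0. Lengths are in m, angles in rad, forces in N, time in s.
With the tool pointing down it reaches from about 0.3 to 0.775 m from the base axis. Payload 14.6 kg.
Tool frame: the origin (TCP) lies at the very end of the fingers, on their centre line; the grasp point (between the pads) lies 19 mm behind it; x points along the fingers, z is the direction in which the jaws open and shut, and the axes are right-handed (so a half turn about x gives the same grasp; the last joint's range is limited). The gripper opens to 94 mm and grips with 3 to 60 N. Pads are 16 mm wide; open, the fingers measure 119 mm over their backs; the gripper's body (75 mm by 177 mm) begins 78 mm behind the grasp point.
Start: joints at [1.098, 0.3, 1.521, -0, 1.321, -0.067], TCP at [0.217, 0.505, 0.205] pointing down, gripper open.
Joint ranges: [-3.03, 3.03], [-0.79, 2.21], [0.23, 2.52], [-1.04, 4.18], [0, 3.07], [-2.55, 2.55]. Speed limits (rad/s): [2.22, 2.22, 2.57, 3.14, 3.14, 3.14].

### API

Orientations are given as [roll, pitch, yaw] about the fixed x, y, z axes, in that order (R = Rz(yaw) Ry(pitch) Rx(roll)).
In Python, from station import ctrl gives the robot as it stands. The module is installed in compiled form; this text tells all that it offers.
- The arm moves only by the tool servo_tool, never from a script. Its argument "motion" is one flat list of numbers, 4 for each row, row after row: the shift along the tool's x, y, z in mm, then the turn about the tool's x in degrees. In form: [dx, dy, dz, roll, dx, dy, dz, roll, ...]. A call has 1 to 20 rows; each row is the pose to reach, as a shift and turn from the pose commanded when the call began, along the tool's axes at that moment; what a row does not reach only later rows make up. A row lasts 1/8 s, in which the tool goes at most 62.5 mm and 10.7 degrees, less where a joint would pass 70% of its speed; a pose out of reach is approached as far as the arm can. A call with a gripper value outside its range is refused whole. "gripper" is the opening, from 0 (shut) to 1 (fully open), set as the call begins (left out, the last holds). The fingers move at their own pace and stop on an object; "force" is the grip in N (left out, the last holds). Time passes only in rows, so rows that repeat a pose let the fingers close. It gives the time, the measured TCP pose, the force and the opening at its end, in the units of the state.
- ctrl.get_obs(): the state, without advancing time (a new reading comes with each control period).
- ctrl.camera(name): name is "scene" or "top"; returns a dict with "color" (400x640x3 uint8, red, green, blue), "z_map" (400x640 float32, m along the optical axis (not along the pixel's ray), 0 where there is no reading), "fx", "fy", "cx", "cy" (pixels), "dist_coeffs" ([k1, k2, p1, p2, k3] as OpenCV has them; the pictures are not rectified), "rvec" (rotation vector, rad) and "tvec" (3), from world to camera coordinates, as OpenCV has them. Camera axes: x right, y down, z forward; pixel columns grow to the right and rows downward; lengths in m; the calibration is good to about 2 mm. A picture is of the moment at which its call begins.
- ctrl.hand_in(): hands the job in, once; it reports no verdict.
The state is a dict: "time_s": time; "qpos": joint angles; "joint_vel": joint speeds; "tau": joint torques, N m; "ee_pos": TCP position; "eef_rot": TCP orientation; "force": force on the tool from outside, world axes, zero at the start; "moment": the same for the moment, N m; "grip_width": finger opening in m.
Only numpy, scipy, OpenCV 4.12 (cv2) and the standard library are available. Lean on these libraries where they do the work, as an engineer would, in place of code of your own. Each camera call takes 0.05 s, during which the arm holds its last target.

## Working session

There is one attempt and no reset: what is moved stays moved. The work goes in short steps, Python scripts to look and compute and a tool call to move; the robot and the scene stay as the last step left them, time stands still between calls to the robot, and variables do not carry over. Pictures are saved under pics/ and viewed, and the job is handed in when it is done.

Besides the shell and the picture viewer there is one more tool, called after "Request:" by a JSON object that holds its "name" and its "arguments", one argument or row to a line. servo_tool: Moves the arm, as the interface text tells. Its arguments: {"type":"object","properties":{"motion":{"type":"array","items":{"type":"number"}},"gripper":{"type":"number"},"force":{"type":"number"}},"required":["motion"]}

```bash
mkdir -p pics; cat > h.py <<'E'
import numpy as np, cv2, pickle
from station import ctrl
def snap(name,tag):
    c=ctrl.camera(name); pickle.dump(c,open(f'pics/{tag}.pkl','wb'))
    cv2.imwrite(f'pics/{tag}.png',c['color'][:,:,::-1]); return c
def K(c): return np.array([[c['fx'],0,c['cx']],[0,c['fy'],c['cy']],[0,0,1.]])
def worldmap(c):
    h,w=c['z_map'].shape
    u,v=np.meshgrid(np.arange(w),np.arange(h))
    p=cv2.undistortPoints(np.stack([u,v],-1).reshape(-1,1,2).astype(np.float64),K(c),np.array(c['dist_coeffs'],float)).reshape(h,w,2)
    z=c['z_map'][...,None]; P=np.concatenate([p*z,z],-1)
    R=cv2.Rodrigues(np.array(c['rvec'],float))[0]; t=np.array(c['tvec'],float).ravel()
    return (P-t)@R
def proj(c,pts):
    return cv2.projectPoints(np.array(pts,float).reshape(-1,1,3),np.array(c['rvec'],float),np.array(c['tvec'],float),K(c),np.array(c['dist_coeffs'],float))[0].reshape(-1,2)
def ob():
    o=ctrl.get_obs()
    for k in o: print(k,np.round(o[k],4))
    return o
E
python3 - <<'E'
from h import *
ob(); snap('scene','s0'); snap('top','t0')
E
```

```text
time_s 0.0
qpos [ 1.0984  0.3005  1.5216 -0.      1.3207 -0.0666]
joint_vel [ 0.0005 -0.0008  0.0003  0.0017  0.0036  0.0012]
tau [ 2.00000e-04 -5.31812e+01 -3.52723e+01  7.08000e-02  2.46000e-02
 -1.00000e-04]
ee_pos [0.217  0.5051 0.2049]
eef_rot [ 3.0853  1.5696 -2.0329]
force [-0.6013 -0.0441  0.2206]
moment [-0.0453  0.0695 -0.0222]
grip_width 0.094
```

View pics/s0.png

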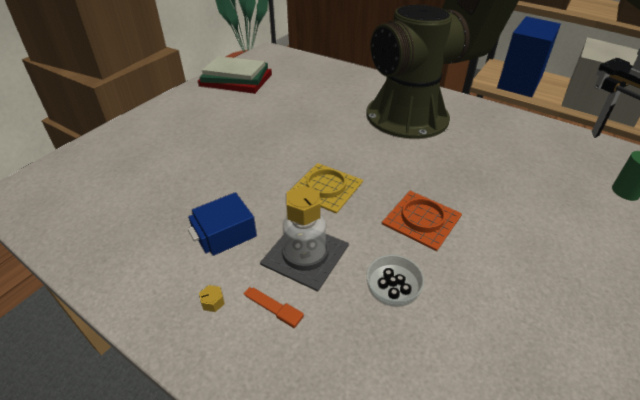

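View pics/t0.png

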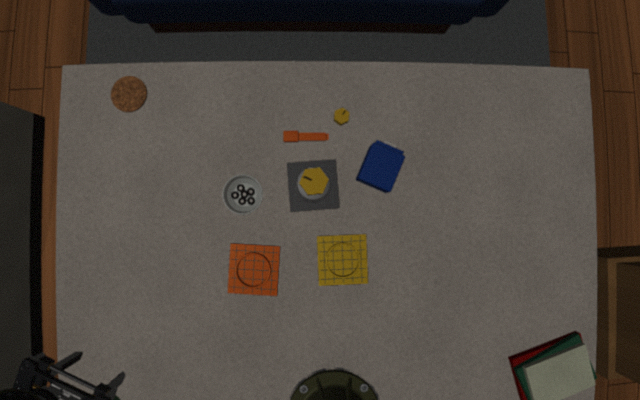

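Caps in view: the large yellow hex on the canister (scene 303,205; top 314,181), and a small yellow hex lying loose on the table (scene 211,298; top 342,117). The plates at top (254,269) orange and (343,260) yellow are decoys, and the grey one at (314,185) is the stand. I choose the cap on the canister, then measure it and check it in a crop.

```bash
cat > meas.py <<'E'
from h import *
def meas(tag,zlo=0.10):
    cs={n:snap(n,f'{n[0]}{tag}') for n in ('scene','top')}
    for n,c in cs.items():
        W=worldmap(c); hsv=cv2.cvtColor(c['color'],cv2.COLOR_RGB2HSV)
        m=(W[...,2]>zlo)&(W[...,2]<0.2)&(c['z_map']>0)&(np.hypot(W[...,0],W[...,1])>0.3)&(np.abs(W[...,1])<0.3)
        Y=m&(hsv[...,0]>15)&(hsv[...,0]<32)&(hsv[...,1]>120)
        P=W[Y]; zt=np.median(P[P[:,2]>np.percentile(P[:,2],60)][:,2])
        T=Y&(abs(W[...,2]-zt)<0.008)
        T2=T.astype(np.uint8); T2=cv2.morphologyEx(T2,cv2.MORPH_CLOSE,np.ones((7,7)))
        v,u=np.nonzero(T2); Q=W[v,u]; Q=Q[abs(Q[:,2]-zt)<0.01]
        r=cv2.minEnclosingCircle(Q[:,:2].astype(np.float32))
        print(n,'ztop',zt,'mean',Q.mean(0),'enc',r,len(Q))
        bar=(T2>0)&(hsv[...,2]<70); B=W[bar]
        if len(B): print(' bar',len(B),B.mean(0),np.degrees(np.arctan2(*(B.mean(0)-Q.mean(0))[[1,0]])))
    return cs
if __name__=='__main__':
    cs=meas('1')
    for n,(u,v) in (('scene',(303,205)),('top',(314,181))):
        im=cs[n]['color'][v-40:v+40,u-50:u+50,::-1]
        cv2.imwrite(f'pics/crop_{n}.png',cv2.resize(im,None,fx=6,fy=6,interpolation=cv2.INTER_CUBIC))
    a=[cv2.imread(f'pics/crop_{n}.png') for n in('scene','top')]
    cv2.imwrite('pics/crop.png',cv2.resize(np.vstack(a),(500,600*4//3*3//4)))
    # stand
    c=cs['top'];W=worldmap(c)
    hsv=cv2.cvtColor(c['color'],cv2.COLOR_RGB2HSV)
    for n,(u,v) in dict(dish=(243,194),box=(381,167),wedge=(305,136),small=(342,117),stand=(293,205)).items(): print(n,W[v,u])
E
python3 meas.py
```

```text
scene ztop 0.15559838196231324 mean [0.5345215  0.06413438 0.15393106] enc ((-0.05625388026237488, 0.15404115617275238), 0.7075578570365906) 767
 bar 53 [-0.54251904  0.18427302  0.15901764] 173.63524490770737
top ztop 0.1571390591956653 mean [0.60946067 0.05294851 0.15595247] enc ((0.6098116636276245, 0.05340626835823059), 0.03266618773341179) 573
 bar 12 [0.61564674 0.06808547 0.15621965] 67.77149044210366
dish [0.58565752 0.23309388 0.0256698 ]
box [ 0.65048502 -0.11699453  0.06125688]
wedge [0.73876158 0.07333247 0.01057919]
small [ 0.78618049 -0.02357285  0.02489235]
stand [0.55708568 0.10525009 0.00965665]
```

View pics/crop.png

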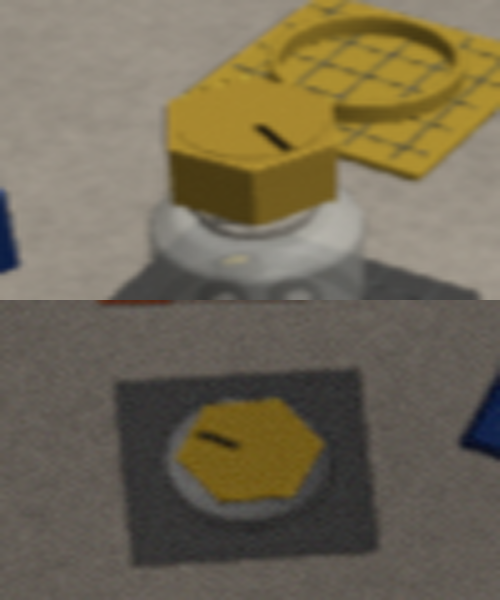

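```bash
cat > fit.py <<'E'
from h import *
from scipy.optimize import minimize
def capmask(c,zc,xy=(0.61,0.053)):
    W=worldmap(c); hsv=cv2.cvtColor(c['color'],cv2.COLOR_RGB2HSV)
    near=(np.hypot(W[...,0]-xy[0],W[...,1]-xy[1])<0.05)&(W[...,2]>zc-0.022)&(W[...,2]<zc+0.03)
    m=near&(hsv[...,0]>12)&(hsv[...,0]<35)&(hsv[...,1]>100)
    m=cv2.morphologyEx(m.astype(np.uint8),cv2.MORPH_CLOSE,np.ones((7,7)))
    return m
def hexpts(x,y,yaw,zc):
    a=yaw+np.radians(30)+np.arange(6)*np.pi/3
    r=0.0335
    return np.array([[x+r*np.cos(t),y+r*np.sin(t),zc+s] for s in(-.018,.018) for t in a])
def model(c,p,zc,S=4):
    q=proj(c,hexpts(p[0],p[1],p[2],zc))
    h=cv2.convexHull(q.astype(np.float32)).reshape(-1,2)
    im=np.zeros((400*S,640*S),np.uint8)
    cv2.fillConvexPoly(im,np.round((h*S+(S-1)/2)*16).astype(np.int32),1,shift=4)
    return im
def fit(c,zc,guess,S=4):
    m=cv2.resize(capmask(c,zc,guess[:2]),None,fx=S,fy=S,interpolation=cv2.INTER_NEAREST)
    best=None
    for y0 in np.radians([-25,-15,-5,5,15,25]):
        def cost(v):
            M=model(c,(guess[0]+v[0]/1e3,guess[1]+v[1]/1e3,guess[2]+y0+v[2]/20),zc,S)
            return 1-(M&m).sum()/(M|m).sum()
        r=minimize(cost,[0,0,0],method='Nelder-Mead',options=dict(initial_simplex=[[0,0,0],[3,0,0],[0,3,0],[0,0,2]],xatol=.02,fatol=1e-5))
        if best is None or r.fun<best[0]: best=(r.fun,guess[0]+r.x[0]/1e3,guess[1]+r.x[1]/1e3,np.degrees(guess[2]+y0+r.x[2]/20))
    return best
E
python3 - <<'E'
from fit import *
for n in 'ts':
    c=pickle.load(open(f'pics/{n}1.pkl','rb'))
    print(n,np.round(fit(c,0.136,(0.61,0.053,np.radians(68))),4))
o=ctrl.get_obs()
from scipy.spatial.transform import Rotation as R
print(R.from_euler('xyz',o['eef_rot']).as_matrix().round(3))
E
```

```text
t [3.6400e-02 6.1020e-01 5.2800e-02 6.6515e+01]
s [4.03000e-02 6.11500e-01 5.31000e-02 6.63147e+01]
[[-0.    -0.919  0.395]
 [-0.001  0.395  0.919]
 [-1.     0.    -0.001]]
```

The crop confirms it: a large hex cap with a black bar, sitting on the clear canister. It is at (0.611, 0.053) with yaw about 66.4°. I'll approach above it with the jaws at yaw 6.4°, which keeps joint 6 well within range for the whole job.

Request:
{"name": "servo_tool", "arguments": {
  "motion": [0,-16,-8,2,0,-43,-21,5,0,-81,-39,9,0,-119,-57,13,0,-162,-78,18,0,-206,-99,23,0,-249,-119,28,0,-292,-140,33,0,-335,-161,37,0,-378,-182,42,0,-422,-203,47,0,-460,-221,51,0,-497,-239,55.5,0,-524,-252,58.5,0,-540.7,-259.8,60.3,0,-540.7,-259.8,60.3,0,-540.7,-259.8,60.3],
  "gripper": 1,
  "force": 5
}}

```text
time_s: 2.33
ee_pos: [0.6108, 0.0538, 0.2055]
eef_rot: [2.217, 1.571, 2.331]
force: [0.7, 1.0, 0.2]
grip_width: 0.0937
```

```bash
python3 - <<'E'
from fit import *
from scipy.spatial.transform import Rotation as R
o=ob()
print(R.from_euler('xyz',o['eef_rot']).as_matrix().round(4))
snap('scene','s2')
E
```

```text
time_s 2.325
qpos [ 2.8100e-02  4.4220e-01  1.3273e+00  1.0000e-04  1.3722e+00 -8.5600e-02]
joint_vel [ 0.0093 -0.0031 -0.0015 -0.0001 -0.0003  0.0007]
tau [-9.74100e-01 -6.12172e+01 -3.60463e+01  4.42000e-02  1.57000e-02
  6.10000e-03]
ee_pos [0.6108 0.0538 0.2055]
eef_rot [2.217  1.5706 2.3306]
force [0.6724 1.0307 0.1838]
moment [-0.0241  0.1096 -0.0184]
grip_width 0.0937
[[-1.000e-04 -1.134e-01  9.936e-01]
 [ 1.000e-04  9.936e-01  1.134e-01]
 [-1.000e+00  1.000e-04 -1.000e-04]]
```

View pics/s2.png

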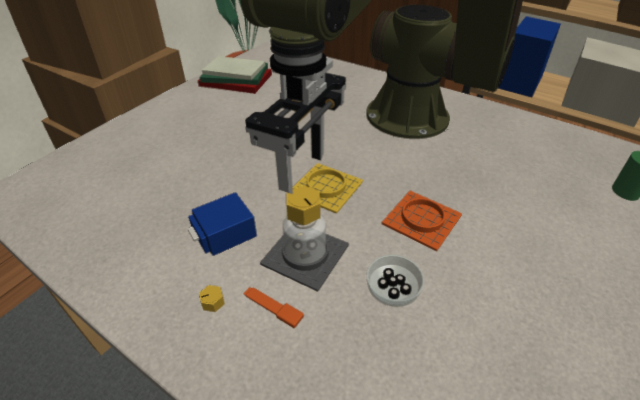

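The arm is above the cap with the fingers straddling its position (scene about 303,190), and nothing else is near. Descending.

Request:
{"name": "servo_tool", "arguments": {
  "motion": [6,-0.5,0,0,18,-0.5,0,0,32,-0.5,0,0,46,-0.5,0,0,60,-0.5,0,0,72,-0.5,0,0,80,-0.5,0,0,84,-0.5,0,0,84,-0.5,0,0]
}}

```text
time_s: 3.5
ee_pos: [0.6115, 0.0527, 0.1214]
eef_rot: [-0.619, 1.571, -0.507]
force: [0.4, -0.4, 0.2]
grip_width: 0.0941
```

Request:
{"name": "servo_tool", "arguments": {
  "motion": [0,0,0,0,0,0,0,0]
}}

```text
time_s: 3.75
ee_pos: [0.6116, 0.0527, 0.1218]
eef_rot: [-0.076, 1.57, 0.037]
force: [-0.5, 0.2, 0.7]
grip_width: 0.0938
```

```bash
cat > st.py <<'E'
from h import *
from scipy.spatial.transform import Rotation as R
o=ctrl.get_obs(); M=R.from_euler('xyz',o['eef_rot']).as_matrix()
print('t',round(o['time_s'],2),'pos',(o['ee_pos']*1e3).round(2) if hasattr(o['ee_pos'],'round') else np.round(np.array(o['ee_pos'])*1e3,2),'jaw',np.degrees(np.arctan2(M[1,2],M[0,2])).round(2),'F',np.round(o['force'],2),'Ft',np.round(M.T@np.array(o['force']),2),'M',np.round(o['moment'],3),'w',np.round(o['grip_width']*1e3,2),'tau6',np.round(o['tau'][5],3),'tau',np.round(o['tau'],2))
E
python3 st.py
```

```text
t 3.75 pos [611.55  52.69 121.81] jaw 6.45 F [-0.45  0.2   0.7 ] Ft [-0.7   0.25 -0.43] M [-0.052  0.055  0.019] w 93.8 tau6 -0.0 tau [-0.000e+00 -6.340e+01 -3.362e+01  7.000e-02  2.000e-02 -0.000e+00]
```

Request:
{"name": "servo_tool", "arguments": {
  "motion": [0,0,0,0,0,0,0,0,0,0,0,0,0,0,0,0],
  "gripper": 0.66,
  "force": 3
}}

```text
time_s: 4.25
ee_pos: [0.6114, 0.0527, 0.1214]
eef_rot: [-2.75, 1.571, -2.637]
force: [-0.3, 0.1, -0.1]
grip_width: 0.0624
```

Request:
{"name": "servo_tool", "arguments": {
  "motion": [0,0,0,0,0,0,0,0,0,0,0,0],
  "gripper": 0.0,
  "force": 3
}}

```text
time_s: 4.62
ee_pos: [0.6107, 0.0526, 0.1214]
eef_rot: [3.118, 1.569, -3.052]
force: [-5.5, -1.2, 2.6]
grip_width: 0.0578
```

```bash
python3 st.py
```

```text
t 4.62 pos [610.73  52.62 121.36] jaw 6.45 F [-5.54 -1.24  2.63] Ft [-2.62 -0.61 -5.65] M [-0.223  1.27  -0.027] w 57.84 tau6 -0.001 tau [  0.12 -62.21 -35.21   0.21  -1.59  -0.  ]
```

Request:
{"name": "servo_tool", "arguments": {
  "motion": [0,0,-0.4,0,0,0,-0.7,0,0,0,-0.7,0]
}}

```text
time_s: 5.0
ee_pos: [0.6107, 0.0526, 0.1215]
eef_rot: [3.049, 1.571, -3.122]
force: [-2.3, -0.3, 1.7]
grip_width: 0.0578
```

```bash
python3 st.py
```

```text
t 5.0 pos [610.68  52.58 121.46] jaw 6.45 F [-2.32 -0.34  1.68] Ft [-1.68 -0.07 -2.34] M [-0.107  0.673  0.04 ] w 57.84 tau6 -0.001 tau [ 3.000e-02 -6.297e+01 -3.441e+01  1.200e-01 -7.500e-01 -0.000e+00]
```

Request:
{"name": "servo_tool", "arguments": {
  "motion": [0,0,-0.3,0,0,0,-0.5,0,0,0,-0.5,0]
}}

```text
time_s: 5.38
ee_pos: [0.6103, 0.0526, 0.1214]
eef_rot: [-0.07, 1.57, 0.043]
force: [0.3, -0.5, -0.8]
grip_width: 0.0581
```

```bash
python3 st.py
```

```text
t 5.38 pos [610.33  52.56 121.44] jaw 6.45 F [ 0.26 -0.54 -0.81] Ft [ 0.81 -0.57  0.2 ] M [-0.035 -0.026 -0.002] w 58.12 tau6 -0.0 tau [-1.000e-02 -6.350e+01 -3.357e+01  6.000e-02  9.000e-02 -0.000e+00]
```

Request:
{"name": "servo_tool", "arguments": {
  "motion": [0,0,0,0,0,0,0,0,0,0,0,0],
  "force": 30
}}

```text
time_s: 5.75
ee_pos: [0.6102, 0.0525, 0.1215]
eef_rot: [0.024, 1.571, 0.136]
force: [0.5, -0.3, -0.7]
grip_width: 0.0579
```

```bash
python3 st.py
```

```text
t 5.75 pos [610.24  52.53 121.47] jaw 6.45 F [ 0.52 -0.25 -0.67] Ft [ 0.67 -0.31  0.49] M [-0.055 -0.062 -0.068] w 57.94 tau6 -0.0 tau [ 0.000e+00 -6.345e+01 -3.355e+01  6.000e-02  1.200e-01 -0.000e+00]
```

Gripped and centred, with almost no side load. Next a light press.

Request:
{"name": "servo_tool", "arguments": {
  "motion": [0.3,0,0,0,0.6,0,0,0,0.6,0,0,0]
}}

```text
time_s: 6.12
ee_pos: [0.6103, 0.0526, 0.1214]
eef_rot: [-0.091, 1.57, 0.021]
force: [-1.6, -0.7, 5.2]
grip_width: 0.058
```

```bash
python3 st.py
```

```text
t 6.12 pos [610.29  52.55 121.35] jaw 6.45 F [-1.56 -0.74  5.16] Ft [-5.16 -0.57 -1.63] M [-0.03   0.481  0.048] w 57.97 tau6 -0.001 tau [-4.000e-02 -6.030e+01 -3.244e+01  8.000e-02 -5.500e-01 -0.000e+00]
```

Request:
{"name": "servo_tool", "arguments": {
  "motion": [-0.1,0,0,-0.5,-0.1,0,0,-1.5,-0.1,0,0,-2.5,-0.1,0,0,-3.5,-0.1,0,0,-4.5]
}}

```text
time_s: 6.75
ee_pos: [0.6105, 0.0526, 0.1214]
eef_rot: [-0.069, 1.57, 0.123]
force: [-0.7, 1.2, 5.3]
grip_width: 0.058
```

```bash
python3 st.py
```

```text
t 6.75 pos [610.54  52.62 121.39] jaw 11.01 F [-0.73  1.18  5.31] Ft [-5.31  1.3  -0.48] M [-0.015  0.164 -0.073] w 57.99 tau6 0.197 tau [-1.200e-01 -6.015e+01 -3.159e+01 -5.000e-02 -7.000e-02  2.000e-01]
```

Request:
{"name": "servo_tool", "arguments": {
  "motion": [-0.1,0,0,-1,-0.1,0,0,-2.5,-0.1,0,0,-4,-0.1,0,0,-5.5,-0.1,0,0,-7]
}}

```text
time_s: 7.38
ee_pos: [0.6104, 0.0526, 0.1213]
eef_rot: [-0.17, 1.57, 0.145]
force: [0.7, 0.1, 5.6]
grip_width: 0.058
```

Request:
{"name": "servo_tool", "arguments": {
  "motion": [0,0,0,-1.2,0,0,0,-2.4,0,0,0,-3.6,0,0,0,-5]
}}

```text
time_s: 7.88
ee_pos: [0.6104, 0.0526, 0.1213]
eef_rot: [-0.3, 1.57, 0.102]
force: [-0.3, 0.8, 5.9]
grip_width: 0.0577
```

```bash
python3 st.py
```

```text
t 7.88 pos [610.42  52.58 121.34] jaw 23.04 F [-0.25  0.79  5.93] Ft [-5.93  0.83  0.08] M [ 0.019  0.07  -0.118] w 57.74 tau6 0.341 tau [-1.200e-01 -5.991e+01 -3.139e+01 -6.000e-02 -2.000e-02  3.400e-01]
```

Request:
{"name": "servo_tool", "arguments": {
  "motion": [-0.2,0,0,-1.2,-0.2,0,0,-2.4,-0.2,0,0,-3.6,-0.2,0,0,-5]
}}

```text
time_s: 8.38
ee_pos: [0.6103, 0.0525, 0.1213]
eef_rot: [-0.557, 1.571, -0.067]
force: [-0.2, -0.1, 5.4]
grip_width: 0.0581
```

```bash
python3 st.py
```

```text
t 8.38 pos [610.26  52.55 121.33] jaw 28.03 F [-0.2  -0.07  5.37] Ft [-5.37  0.03 -0.21] M [-0.     0.036 -0.044] w 58.11 tau6 0.349 tau [-7.000e-02 -6.022e+01 -3.151e+01 -5.000e-02  6.000e-02  3.500e-01]
```

Request:
{"name": "servo_tool", "arguments": {
  "motion": [-0.1,0,0,-1.2,-0.1,0,0,-2.4,-0.1,0,0,-3.6,-0.1,0,0,-5]
}}

```text
time_s: 8.88
ee_pos: [0.6102, 0.0525, 0.1213]
eef_rot: [2.517, 1.571, 3.094]
force: [0.3, 1.1, 3.7]
grip_width: 0.0579
```

```bash
python3 st.py
```

```text
t 8.88 pos [610.18  52.54 121.28] jaw 33.04 F [0.26 1.14 3.7 ] Ft [-3.7   0.81  0.84] M [ 0.019  0.007 -0.079] w 57.94 tau6 0.382 tau [-4.000e-02 -6.109e+01 -3.204e+01 -4.000e-02  9.000e-02  3.800e-01]
```

Request:
{"name": "servo_tool", "arguments": {
  "motion": [0,0,0,-1.2,0,0,0,-2.4,0,0,0,-3.6,0,0,0,-5]
}}

```text
time_s: 9.38
ee_pos: [0.6101, 0.0526, 0.1211]
eef_rot: [2.504, 1.57, -3.115]
force: [0.6, -0.1, 0.4]
grip_width: 0.0578
```

```bash
python3 st.py
```

```text
t 9.38 pos [610.11  52.55 121.1 ] jaw 38.04 F [ 0.64 -0.1   0.4 ] Ft [-0.4  -0.48  0.44] M [-0.008 -0.112 -0.027] w 57.76 tau6 0.433 tau [ 4.000e-02 -6.308e+01 -3.312e+01  2.000e-02  2.500e-01  4.300e-01]
```

The press vanished between 33° and 38°, so the lugs are past the thread start. I'll go 2° more for margin, then lower slowly.

Request:
{"name": "servo_tool", "arguments": {
  "motion": [0,0,0,-1,0,0,0,-2,0.7,0,0,-2,1.4,0,0,-2,2,0,0,-2]
}}

```text
time_s: 10.0
ee_pos: [0.6101, 0.0526, 0.1192]
eef_rot: [2.521, 1.571, -3.065]
force: [-1.2, 0.1, -0.2]
grip_width: 0.0581
```

```bash
python3 st.py
```

```text
t 10.0 pos [610.11  52.56 119.23] jaw 39.95 F [-1.19  0.05 -0.16] Ft [ 0.16  0.81 -0.88] M [-0.039  0.151 -0.005] w 58.08 tau6 0.014 tau [-7.000e-02 -6.353e+01 -3.397e+01  3.000e-02 -1.600e-01  1.000e-02]
```

Request:
{"name": "servo_tool", "arguments": {
  "motion": [1,0,0,0,2,0,0,0,3,0,0,0,4,0,0,0,4.6,0,0,0]
}}

```text
time_s: 10.62
ee_pos: [0.6102, 0.0525, 0.1147]
eef_rot: [2.377, 1.571, 3.074]
force: [-1.3, -0.5, -0.0]
grip_width: 0.058
```

```bash
python3 st.py
```

```text
t 10.62 pos [610.2   52.55 114.69] jaw 39.95 F [-1.34 -0.51 -0.04] Ft [ 0.04  0.47 -1.35] M [-0.056  0.192  0.018] w 57.99 tau6 0.001 tau [ 3.000e-02 -6.357e+01 -3.388e+01  7.000e-02 -2.500e-01  0.000e+00]
```

Request:
{"name": "servo_tool", "arguments": {
  "motion": [0.4,0,0,0,0.8,0,0,0,1.2,0,0,0,1.2,0,0,0]
}}

```text
time_s: 11.12
ee_pos: [0.6102, 0.0525, 0.1135]
eef_rot: [2.786, 1.571, -2.8]
force: [-1.0, -0.5, -0.3]
grip_width: 0.058
```

```bash
python3 st.py
```

```text
t 11.12 pos [610.18  52.52 113.5 ] jaw 39.95 F [-1.   -0.53 -0.33] Ft [ 0.33  0.24 -1.1 ] M [-0.079  0.166  0.025] w 57.96 tau6 0.001 tau [ 3.000e-02 -6.373e+01 -3.395e+01  8.000e-02 -2.700e-01  0.000e+00]
```

Request:
{"name": "servo_tool", "arguments": {
  "motion": [0.2,0,0,0,0.4,0,0,0,0.4,0,0,0]
}}

```text
time_s: 11.5
ee_pos: [0.6102, 0.0526, 0.1134]
eef_rot: [-0.574, 1.571, 0.123]
force: [-3.6, 0.6, 3.3]
grip_width: 0.0582
```

```bash
python3 st.py
```

```text
t 11.5 pos [610.23  52.55 113.41] jaw 39.95 F [-3.58  0.58  3.26] Ft [-3.26  2.74 -2.37] M [-0.134  0.637  0.035] w 58.17 tau6 -0.0 tau [ 5.000e-02 -6.150e+01 -3.322e+01  1.200e-01 -7.700e-01 -0.000e+00]
```

Seated after an 8 mm drop. Next turn forwards, following down about 0.05 mm per degree.

Request:
{"name": "servo_tool", "arguments": {
  "motion": [-0.1,0,0,1,-0.1,0,0,2.2,0,0,0,3.6,0,0,0,5,0,0,0,6]
}}

```text
time_s: 12.12
ee_pos: [0.6103, 0.0525, 0.1133]
eef_rot: [-0.737, 1.57, -0.146]
force: [-2.6, -0.7, 4.7]
grip_width: 0.0581
```

```bash
python3 st.py
```

```text
t 12.12 pos [610.34  52.51 113.34] jaw 33.87 F [-2.62 -0.67  4.67] Ft [-4.67  0.9  -2.55] M [-0.357  0.501  0.128] w 58.09 tau6 -0.088 tau [  0.73 -60.65 -32.49   0.5   -0.65  -0.09]
```

Request:
{"name": "servo_tool", "arguments": {
  "motion": [0,0,0,1,0,0,0,2.2,0,0,0,3.4,0,0,0,4.6,0,0,0,5]
}}

```text
time_s: 12.75
ee_pos: [0.6104, 0.0526, 0.1133]
eef_rot: [-0.413, 1.57, 0.091]
force: [-0.8, -0.3, 5.1]
grip_width: 0.0577
```

```bash
python3 st.py
```

```text
t 12.75 pos [610.39  52.56 113.27] jaw 28.88 F [-0.79 -0.31  5.15] Ft [-5.15  0.11 -0.84] M [-0.277  0.201  0.11 ] w 57.75 tau6 0.12 tau [  0.6  -60.49 -31.65   0.42  -0.18   0.12]
```

Request:
{"name": "servo_tool", "arguments": {
  "motion": [0,0,0,1,0,0,0,2.2,0.1,0,0,3.4,0.1,0,0,4.6,0.1,0,0,5]
}}

```text
time_s: 13.38
ee_pos: [0.6103, 0.0525, 0.1131]
eef_rot: [-0.737, 1.57, -0.321]
force: [0.1, -1.9, 5.4]
grip_width: 0.0579
```

```bash
python3 st.py
```

```text
t 13.38 pos [610.33  52.47 113.14] jaw 23.87 F [ 0.15 -1.86  5.42] Ft [-5.42 -1.76 -0.62] M [-0.507  0.077  0.129] w 57.9 tau6 0.123 tau [ 9.700e-01 -6.046e+01 -3.144e+01  5.900e-01 -6.000e-02  1.200e-01]
```

Request:
{"name": "servo_tool", "arguments": {
  "motion": [0,0,0,1,0.1,-0.1,0,2.2,0.1,-0.2,0,3.4,0.2,-0.2,0,4.6,0.2,-0.2,0,5]
}}

```text
time_s: 14.0
ee_pos: [0.6103, 0.0524, 0.1128]
eef_rot: [1.481, 1.571, 1.811]
force: [0.5, -1.8, 6.1]
grip_width: 0.058
```

```bash
python3 st.py
```

```text
t 14.0 pos [610.29  52.4  112.83] jaw 18.91 F [ 0.53 -1.75  6.14] Ft [-6.14 -1.83 -0.07] M [-0.367  0.215  0.048] w 57.98 tau6 0.134 tau [  0.66 -60.76 -31.74   0.45  -0.14   0.13]
```

Request:
{"name": "servo_tool", "arguments": {
  "motion": [0,0,0,1,0.1,-0.1,0,2.2,0.1,-0.1,0,3.4,0.2,-0.1,0,4.6,0.2,-0.1,0,5.8,0.2,-0.1,0,6]
}}

```text
time_s: 14.75
ee_pos: [0.6103, 0.0523, 0.1126]
eef_rot: [2.757, 1.571, 2.982]
force: [-1.0, -0.6, 2.4]
grip_width: 0.058
```

```bash
python3 st.py
```

```text
t 14.75 pos [610.3   52.3  112.57] jaw 12.92 F [-0.96 -0.58  2.39] Ft [-2.39 -0.35 -1.07] M [-0.207  0.052  0.074] w 57.99 tau6 0.195 tau [ 2.800e-01 -6.186e+01 -3.227e+01  2.400e-01 -3.000e-02  2.000e-01]
```

Request:
{"name": "servo_tool", "arguments": {
  "motion": [0.05,0,0,1,0.1,0,0,2.2,0.2,0,0,3.4,0.25,0,0,4.6,0.3,0,0,5.8,0.35,0,0,7]
}}

```text
time_s: 15.5
ee_pos: [0.6103, 0.0523, 0.1122]
eef_rot: [3.02, 1.571, 3.123]
force: [-0.1, 0.1, 0.8]
grip_width: 0.058
```

```bash
python3 st.py
```

```text
t 15.5 pos [610.25  52.3  112.2 ] jaw 5.87 F [-0.13  0.15  0.78] Ft [-0.78  0.16 -0.12] M [-0.112  0.131  0.026] w 58.0 tau6 -0.318 tau [ 1.200e-01 -6.279e+01 -3.286e+01  1.600e-01 -2.000e-02 -3.200e-01]
```

Request:
{"name": "servo_tool", "arguments": {
  "motion": [0.1,0,0,1.2,0.15,0,0,2.4,0.25,0,0,3.6,0.3,0,0,4.8,0.35,0,0,6,0.4,0,0,7]
}}

```text
time_s: 16.25
ee_pos: [0.6103, 0.0523, 0.1118]
eef_rot: [-2.951, 1.571, -2.97]
force: [-1.0, -0.9, 0.5]
grip_width: 0.0576
```

```bash
python3 st.py
```

```text
t 16.25 pos [610.29  52.26 111.84] jaw -1.12 F [-0.99 -0.9   0.53] Ft [-0.53 -0.92 -0.97] M [-0.129  0.144  0.062] w 57.63 tau6 -0.231 tau [  0.07 -63.3  -33.25   0.12  -0.07  -0.23]
```

Request:
{"name": "servo_tool", "arguments": {
  "motion": [0.1,0,0,1.2,0.15,0,0,2.4,0.25,0,0,3.6,0.3,0,0,4.8,0.35,0,0,6,0.4,0,0,7]
}}

```text
time_s: 17.0
ee_pos: [0.6103, 0.0523, 0.1115]
eef_rot: [3.057, 1.571, 2.915]
force: [-0.8, 0.6, -0.3]
grip_width: 0.0578
```

```bash
python3 st.py
```

```text
t 17.0 pos [610.3   52.3  111.46] jaw -8.12 F [-0.8   0.56 -0.33] Ft [ 0.33  0.44 -0.87] M [-0.045  0.074  0.022] w 57.84 tau6 -0.238 tau [ 3.000e-02 -6.355e+01 -3.330e+01  1.000e-01 -2.000e-02 -2.400e-01]
```

Request:
{"name": "servo_tool", "arguments": {
  "motion": [0.15,0,0,1.2,0.25,0,0,2.4,0.35,0,0,3.6,0.4,0,0,4.8,0.45,0,0,6,0.5,0,0,7]
}}

```text
time_s: 17.75
ee_pos: [0.6103, 0.0523, 0.111]
eef_rot: [-0.23, 1.571, -0.494]
force: [0.2, -0.8, -0.7]
grip_width: 0.0577
```

```bash
python3 st.py
```

```text
t 17.75 pos [610.33  52.28 111.02] jaw -15.12 F [ 0.24 -0.84 -0.73] Ft [ 0.73 -0.74  0.45] M [-0.071  0.168  0.068] w 57.71 tau6 -0.225 tau [-5.000e-02 -6.322e+01 -3.318e+01  8.000e-02 -1.000e-01 -2.300e-01]
```

Request:
{"name": "servo_tool", "arguments": {
  "motion": [0.1,0,0,1.2,0.15,0,0,2.4,0.25,0,0,3.6,0.3,0,0,4.8,0.35,0,0,6,0.35,0,0,7]
}}

```text
time_s: 18.5
ee_pos: [0.6103, 0.0523, 0.1106]
eef_rot: [-2.481, 1.571, -2.867]
force: [0.2, -0.3, -0.0]
grip_width: 0.0575
```

```bash
python3 st.py
```

```text
t 18.5 pos [610.31  52.26 110.58] jaw -22.12 F [ 0.16 -0.27 -0.02] Ft [ 0.02 -0.19  0.25] M [-0.092  0.028 -0.009] w 57.52 tau6 -0.241 tau [ 7.000e-02 -6.349e+01 -3.314e+01  1.100e-01  3.000e-02 -2.400e-01]
```

Request:
{"name": "servo_tool", "arguments": {
  "motion": [0.1,0,0,1.2,0.15,0,0,2.4,0.2,0,0,3.6,0.25,0,0,4.8,0.3,0,0,6]
}}

```text
time_s: 19.12
ee_pos: [0.6103, 0.0523, 0.1103]
eef_rot: [-2.859, 1.571, 2.933]
force: [0.2, -0.9, 0.4]
grip_width: 0.0577
```

```bash
python3 st.py
```

```text
t 19.12 pos [610.29  52.29 110.3 ] jaw -28.13 F [ 0.18 -0.86  0.35] Ft [-0.35 -0.67  0.56] M [-0.043  0.059 -0.045] w 57.72 tau6 -0.343 tau [-2.000e-02 -6.380e+01 -3.341e+01  7.000e-02 -3.000e-02 -3.400e-01]
```

Request:
{"name": "servo_tool", "arguments": {
  "motion": [0.05,0,0,1,0.1,0,0,2,0.15,0,0,3,0.2,0,0,4,0.25,0,0,5]
}}

```text
time_s: 19.75
ee_pos: [0.6103, 0.0523, 0.1101]
eef_rot: [-2.51, 1.571, -3.088]
force: [-0.0, 0.8, -0.3]
grip_width: 0.0579
```

```bash
python3 st.py
```

```text
t 19.75 pos [610.29  52.27 110.06] jaw -33.12 F [-0.    0.81 -0.28] Ft [ 0.28  0.68 -0.45] M [-0.023  0.119  0.012] w 57.94 tau6 -0.288 tau [-7.000e-02 -6.403e+01 -3.359e+01  4.000e-02 -6.000e-02 -2.900e-01]
```

Request:
{"name": "servo_tool", "arguments": {
  "motion": [0.1,0,0,1,0.15,0,0,2,0.2,0,0,3,0.25,0,0,4]
}}

```text
time_s: 20.25
ee_pos: [0.6103, 0.0523, 0.1098]
eef_rot: [-0.305, 1.571, -0.953]
force: [-0.1, -0.3, 0.0]
grip_width: 0.0575
```

```bash
python3 st.py
```

```text
t 20.25 pos [610.33  52.25 109.84] jaw -37.12 F [-0.09 -0.31  0.03] Ft [-0.03 -0.3   0.11] M [-0.067  0.057 -0.01 ] w 57.47 tau6 -0.292 tau [ 0.000e+00 -6.406e+01 -3.352e+01  7.000e-02 -2.000e-02 -2.900e-01]
```

Request:
{"name": "servo_tool", "arguments": {
  "motion": [0.05,0,0,1,0.1,0,0,2,0.15,0,0,3]
}}

```text
time_s: 20.62
ee_pos: [0.6103, 0.0523, 0.1097]
eef_rot: [-2.393, 1.571, -3.093]
force: [0.8, 0.2, -1.1]
grip_width: 0.0579
```

```bash
python3 st.py
```

```text
t 20.62 pos [610.31  52.28 109.69] jaw -40.12 F [ 0.8   0.24 -1.06] Ft [1.06 0.69 0.46] M [-0.052  0.098  0.027] w 57.94 tau6 -0.292 tau [ 0.000e+00 -6.410e+01 -3.355e+01  6.000e-02 -3.000e-02 -2.900e-01]
```

Request:
{"name": "servo_tool", "arguments": {
  "motion": [0.1,0,0,1,0.2,0,0,2,0.2,0,0,2]
}}

```text
time_s: 21.0
ee_pos: [0.6103, 0.0523, 0.1095]
eef_rot: [-0.362, 1.571, -1.096]
force: [-0.0, -0.9, -0.9]
grip_width: 0.0577
```

```bash
python3 st.py
```

```text
t 21.0 pos [610.33  52.28 109.51] jaw -42.07 F [-0.05 -0.88 -0.88] Ft [ 0.88 -0.69  0.56] M [-0.012  0.098 -0.024] w 57.75 tau6 0.201 tau [-1.000e-02 -6.399e+01 -3.348e+01  6.000e-02 -4.000e-02  2.000e-01]
```

Request:
{"name": "servo_tool", "arguments": {
  "motion": [0.1,0,0,1,0.15,0,0,2,0.15,0,0,2]
}}

```text
time_s: 21.38
ee_pos: [0.6103, 0.0523, 0.1094]
eef_rot: [0.999, 1.571, 0.23]
force: [-0.7, -0.9, 0.4]
grip_width: 0.0578
```

```bash
python3 st.py
```

```text
t 21.38 pos [610.32  52.28 109.45] jaw -44.07 F [-0.66 -0.89  0.42] Ft [-0.42 -1.1   0.14] M [-0.08   0.283 -0.007] w 57.84 tau6 0.231 tau [-6.000e-02 -6.314e+01 -3.327e+01  7.000e-02 -2.600e-01  2.300e-01]
```

Request:
{"name": "servo_tool", "arguments": {
  "motion": [0,0,0,1,0.05,0,0,2,0.05,0,0,2]
}}

```text
time_s: 21.75
ee_pos: [0.6103, 0.0523, 0.1094]
eef_rot: [-2.49, 1.571, 2.989]
force: [-2.4, 0.1, 2.5]
grip_width: 0.0579
```

```bash
python3 st.py
```

```text
t 21.75 pos [610.29  52.28 109.4 ] jaw -46.07 F [-2.39  0.09  2.47] Ft [-2.47 -1.66 -1.72] M [-0.025  0.541  0.118] w 57.94 tau6 0.316 tau [ -0.18 -62.21 -33.12   0.09  -0.58   0.32]
```

Request:
{"name": "servo_tool", "arguments": {
  "motion": [0,0,0,0.5,0,0,0,1,0,0,0,1]
}}

```text
time_s: 22.12
ee_pos: [0.6103, 0.0523, 0.1094]
eef_rot: [0.532, 1.571, -0.289]
force: [-2.5, 0.1, 5.3]
grip_width: 0.0581
```

```bash
python3 st.py
```

```text
t 22.12 pos [610.32  52.31 109.4 ] jaw -47.06 F [-2.51  0.09  5.3 ] Ft [-5.3  -1.77 -1.77] M [0.019 0.649 0.179] w 58.07 tau6 0.295 tau [ -0.31 -61.52 -32.96   0.11  -0.78   0.3 ]
```

Request:
{"name": "servo_tool", "arguments": {
  "motion": [-0.3,0,0,0,-0.3,0,0,0]
}}

```text
time_s: 22.38
ee_pos: [0.6103, 0.0523, 0.1094]
eef_rot: [-2.358, 1.571, 3.104]
force: [-1.8, -0.0, 0.9]
grip_width: 0.0579
```

```bash
python3 st.py
```

```text
t 22.38 pos [610.26  52.28 109.44] jaw -47.05 F [-1.79 -0.01  0.86] Ft [-0.86 -1.31 -1.21] M [-0.082  0.48   0.213] w 57.89 tau6 0.168 tau [ -0.29 -63.06 -33.55   0.09  -0.5    0.17]
```

The torque stays at about 0.2 N m with no press, so this is the springy stop and the cap is at its home height (12 mm down in total). Releasing.

Request:
{"name": "servo_tool", "arguments": {
  "motion": [0,0,0,0,0,0,0,0,0,0,0,0,0,0,0,0],
  "gripper": 0.85
}}

```text
time_s: 22.88
ee_pos: [0.6103, 0.0523, 0.1096]
eef_rot: [1.046, 1.571, 0.225]
force: [-0.5, 0.0, -0.8]
grip_width: 0.0799
```

```bash
python3 st.py
```

```text
t 22.88 pos [610.34  52.26 109.58] jaw -47.05 F [-0.46  0.02 -0.76] Ft [ 0.76 -0.32 -0.33] M [-0.085  0.108  0.046] w 79.89 tau6 0.001 tau [-0.000e+00 -6.363e+01 -3.327e+01  6.000e-02 -5.000e-02  0.000e+00]
```

Request:
{"name": "servo_tool", "arguments": {
  "motion": [-4,0,0,0,-12,0,0,0,-25,0,0,0,-40,0,0,0,-60,0,0,0,-80,0,0,0,-95,0,0,0,-105,0,0,0,-110,0,0,0,-110,0,0,0]
}}

```text
time_s: 24.12
ee_pos: [0.6103, 0.0523, 0.2195]
eef_rot: [-2.277, 1.571, -3.098]
force: [-0.3, 0.0, 0.7]
grip_width: 0.0798
```

```bash
python3 st.py; python3 - <<'E'
from fit import *
c=snap('scene','s9'); print(np.round(fit(c,0.124,(0.6105,0.0525,np.radians(13))),4))
im=c['color'][145:305,190:400,::-1]; cv2.imwrite('pics/fin.png',cv2.resize(im,None,fx=3,fy=3,interpolation=cv2.INTER_CUBIC))
W=worldmap(c);m=capmask(c,0.124);P=W[m>0];print(np.percentile(P[:,2],[50,80,90]))
c0=pickle.load(open('pics/s1.pkl','rb'));P=worldmap(c0)[capmask(c0,.136)>0];print(np.percentile(P[:,2],[50,80,90]))
E
```

```text
t 24.12 pos [610.29  52.27 219.5 ] jaw -47.05 F [-0.27  0.02  0.67] Ft [-0.67 -0.18 -0.2 ] M [-0.103  0.104  0.023] w 79.83 tau6 -0.0 tau [ 1.000e-02 -6.233e+01 -3.686e+01  6.000e-02  8.000e-02 -0.000e+00]
[ 0.0414  0.6119  0.0526 15.184 ]
[0.14092517 0.14236879 0.14283927]
[0.15297444 0.15438071 0.15487484]
```

View pics/fin.png

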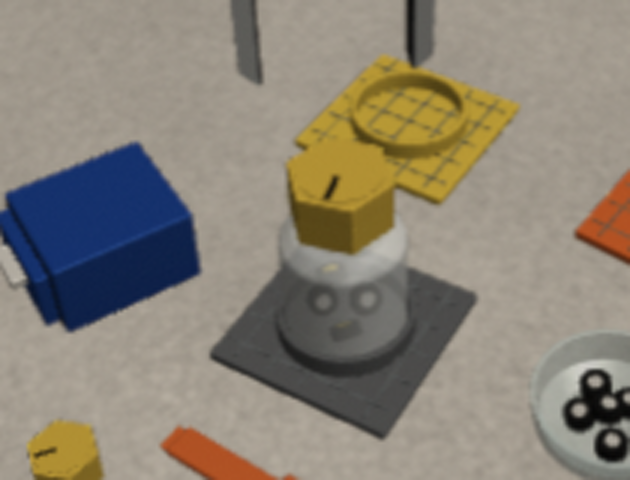

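The cap sits level on the canister (crop about 340,195), 12.0 mm lower than at the start. Its yaw is 15.2°, a spring-back of about 2°. The other things are unmoved and the fingers are clear above.

```bash
python3 -c "
from station import ctrl
print(ctrl.hand_in())"
```

```text
the job is handed in; nothing more can be done
None
```

The cap is screwed fully home and released, and the job was handed in at about 24 s of the 72 s allowed.

- **Backwards:** I gripped the large cap at 30 N and turned it back under a press of about 4 to 6 N. That ran slightly over the advised 3 to 5 N at times. The press vanished after about 27 to 32° of turning, and the cap then lowered 8 mm with no resistance.
- **Forwards:** I turned it clockwise about 87°, following it down 4 mm, and stopped when the resistance had risen to about 0.18 to 0.21 N m. That is somewhat above the suggested 0.12 N m rise. The torque stayed with the press taken off, so it was the springy stop and not friction.
- **Forces:** The highest reading at the wrist in any check was about 6 N.
- **Last check:** The camera shows the cap 12.0 mm lower than at the start, level on the canister, having sprung back about 2°. The gripper is clear above it, and the things visible in the final crop look unmoved; I did not measure their positions again.

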